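# Swing the tea tray round to the guest's mat

### The job

Slide the long lacquered tray round on the table so that its empty end lies centred across the round bamboo mat (pushed sideways near that end, it pivots under the teapot). The teapot must stay on the tray, upright and within 4 cm of where it stands, without the robot touching it; keep the tray flat on the table. Leave the two cups and the caddy where they are.

Things in the scene. Friction and masses are not known exactly. Their poses are not given: they have to be found in the camera images.
- tray: loose long tray, dark red with black rim, 320 mm long (its x), 110 mm wide (its y), about 400 g; rim top 24 mm above the table, side walls 6 mm thick from 4 mm up, floor top 10 mm up. Origin at the centre of its underside, z up. The teapot stands at x = -85 mm; the +x end is empty and at first points roughly away from the robot. Four rubber feet stand round the teapot's place, two near the empty end.
- tray_end (a point): middle of the tray's empty end, on top of the rim (tray frame: x +160, y 0, z +24 mm). Nearly all the weight is under the teapot: pushed sideways near this end (about 1 to 4 N) the tray turns about the teapot, which hardly moves; it stays where it is left.
- teapot: loose white ceramic teapot standing on the tray, body 90 mm across, 73 mm high with a lid knob to 90 mm and a fixed overhead handle (across the tray) to 131 mm; the spout points away from the tray's empty end, to 79 mm from its axis; about 650 g. Origin at the centre of its underside, z up. Not to be touched.
- guest_mat: the goal: pale yellow bamboo round mat with brown rings, 150 mm across, about 2 mm thick, fixed flat on the table; origin at its centre, on the table. It offers no resistance: the tray slides over it freely. Lies to the left or right of the tray, its centre 170 to 230 mm from the teapot's axis; the tray must turn some 45 to 62 degrees.
- host_mat: dark indigo round mat, same size and kind, on the other side of the tray; not the goal
- cup_left: loose upright green glazed cup without handle, 70 mm wide at the rim, 80 mm tall, 180 g; origin at the centre of its underside, z up. Stands clear of the tray's swing, to the left (+y) of the teapot. A bystander.
- cup_right: loose upright green glazed cup without handle, 70 mm wide at the rim, 80 mm tall, 180 g; origin at the centre of its underside, z up. Stands clear of the tray's swing, to the right (-y) of the teapot. A bystander.
- caddy: loose steel tea caddy with aluminium twist cap, 74 mm across, 94 mm tall, 250 g; origin at the centre of its underside. A bystander at the left of the table. (At the far right, 0.4 m or more to the right of the robot's centre plane, stands a fixed 220 mm high bamboo cabinet, its door partly open towards the robot's side; not part of the task.)

How it is judged:
At the end, for the whole second after the job is handed in: Bamboo mat's centre within 20 mm of the tray's long centreline, 30 to 175 mm from its middle towards the empty end; tray flat on the table; teapot upright on it within 40 mm of its start; cups and caddy within 20 mm of theirs; all at rest (y of guest_mat in the frame of tray between -0.02 and 0.02 m and x of guest_mat in the frame of tray between 0.03 and 0.175 m and distance of teapot from where it was at the start of the episode below 0.04 m and angle between teapot's own z axis and vertical below 0.12 rad and distance between teapot and tray below 0.12 m and z of teapot in the frame of tray above 0.004 m and height (world z) of tray below 0.006 m and angle between tray's own z axis and vertical below 0.05 rad and linear speed of each of tray, teapot below 0.02 m/s and angular speed of tray below 0.1 rad/s and distance of each of cup_left, cup_right, caddy from where it was at the start of the episode below 0.02 m); the robot touches nothing.
It fails at once if the robot touches the teapot (contact force between any of the arm, the fingers and teapot above 0.5 N).
It fails at once if the tray is lifted or tipped off the table (height (world z) of tray above 0.02 m or angle between tray's own z axis and vertical above 0.15 rad).
It fails at once if the teapot is tipped (angle between teapot's own z axis and vertical above 0.3 rad).
It fails at once if a cup or the caddy is displaced (distance of any of cup_left, cup_right, caddy from where it was at the start of the episode above 0.02 m).
It also fails if it takes over 42 s, if anything falls off the work surface, if the arm or the gripper's body presses on something with over 40 N, if the wrist force passes 120 N, or if a joint passes its speed limit or range.

### The arm

A 6-joint arm with a two-finger parallel gripper is mounted at the origin on the work surface. World frame = base frame: x ahead of the robot, y to its left, z up, the work surface at z = 0. Lengths are in m, angles in rad, forces in N, time in s.
With the tool pointing down it reaches from about 0.375 to 0.925 m from the base axis. Payload 5.7 kg.
Tool frame: the origin (TCP) lies midway between the tips of the shut fingers; the grasp point (between the pads) lies 19 mm behind it (ctrl.hold_point_z is the distance from the TCP to the grasp point, in m); z points along the fingers, y is the direction in which the jaws open and shut (so a half turn about z gives the same grasp; the last joint's range is limited). The gripper opens to 88 mm and grips with 3 to 60 N. Pads are 20 mm wide; open, the fingers measure 115 mm over their backs; the gripper's body (75 mm by 178 mm) begins 61 mm behind the grasp point.
Start: joints at [-1.429, 0.359, 1.51, -0, 1.272, -0.115], TCP at [0.152, -0.58, 0.223] pointing down, gripper open.
Joint ranges: [-2.97, 2.97], [-1.01, 2.36], [0.21, 2.38], [-0.96, 4.11], [0.2, 2.71], [-2.98, 2.98]. Speed limits (rad/s): [2.39, 2.39, 3.14, 3.14, 3.14, 3.14].

### API

Orientations are given as a unit quaternion [w, x, y, z].
In Python, from rig import ctrl, vision gives the robot as it stands.
- The arm moves only by the tool apply_moves, never from a script. Its arguments are lists of equal length, an entry for each row: "rotation": the turn, a rotation vector about the tool's x, y, z in rad, a list of three; "linear": the shift along the tool's x, y, z in m, a list of three; "grip": the opening in per cent of the stroke, from 0 (shut) to 100 (fully open). A call has 1 to 12 rows; each row is the pose to reach, as a shift and turn from the pose commanded when the call began, along the tool's axes at that moment; what a row does not reach only later rows make up. A row lasts 1/12 s, in which the tool goes at most 41.7 mm and 7.16 degrees, less where a joint would pass 70% of its speed; a pose out of reach is approached as far as the arm can. A call with a gripper value outside its range is refused whole. The fingers move at their own pace and stop on an object; "newtons" is the grip in N (left out, the last holds). Time passes only in rows, so rows that repeat a pose let the fingers close. It gives the time, the measured TCP pose, the force and the opening at its end, in the units of the state.
- ctrl.observe(): the state, without advancing time (a new reading comes with each control period).
- vision.grab_frame(name): name is "scene" or "top"; returns a dict with "image" (420x560x3 uint8, red, green, blue), "fx", "fy", "cx", "cy" (pixels), "extrinsics" (4x4, takes a point from camera to world coordinates). Camera axes: x right, y up, looking along -z (the intrinsics and any distortion apply to the point x, -y, -z); pixel columns grow to the right and rows downward; lengths in m; the calibration is good to about 2 mm. A picture is of the moment at which its call begins. There is no depth.
- ctrl.close_job(): hands the job in, once; it reports no verdict.
The state is a dict: "clock": time; "q": joint angles; "qd": joint speeds; "joint_torque": joint torques, N m; "eef_pos": TCP position; "ee_rot": TCP orientation; "wrist_force": force on the tool from outside, world axes, zero at the start; "torque": the same for the moment, N m; "opening": opening from 0.0 (shut) to 1.0 (fully open).
Only numpy, scipy, OpenCV 4.12 (cv2) and the standard library are available. Lean on these libraries where they do the work, as an engineer would, in place of code of your own. Each camera call takes 0.05 s, during which the arm holds its last target. There are 200 camera calls.

## Working session

There is one attempt and no reset: what is moved stays moved. The work goes in short steps, Python scripts to look and compute and a tool call to move; the robot and the scene stay as the last step left them, time stands still between calls to the robot, and variables do not carry over. Pictures are saved under pics/ and viewed, about 8 in all and at most 12, crops included, and the job is handed in when it is done.

Besides the shell and the picture viewer there is one more tool, called after "Emit:" by a JSON object that holds its "fn" and its "kwargs", one argument or row to a line. apply_moves: Moves the arm, as the interface text tells. Its arguments: {"type":"object","properties":{"rotation":{"type":"array","items":{"type":"array","items":{"type":"number"}}},"linear":{"type":"array","items":{"type":"array","items":{"type":"number"}}},"grip":{"type":"array","items":{"type":"number"}},"newtons":{"type":"number"}},"required":["rotation","linear","grip"]}

```bash
mkdir -p pics; cat > h.py <<'E'
import numpy as np, cv2
from rig import ctrl, vision
def grab(n,f):
    d=vision.grab_frame(n); cv2.imwrite('pics/'+f,d['image'][:,:,::-1]); return d
def w(d,u,v,z):
    T=np.array(d['extrinsics']); r=T[:3,:3]@np.array([(u-d['cx'])/d['fx'],-(v-d['cy'])/d['fy'],-1]); o=T[:3,3]
    return o+r*(z-o[2])/r[2]
def px(d,p):
    T=np.array(d['extrinsics']); c=T[:3,:3].T@(np.array(p)-T[:3,3]); return d['cx']+d['fx']*c[0]/-c[2], d['cy']+d['fy']*c[1]/c[2]
E
python3 - <<'E'
from h import *
d=grab('top','t1.png');print({k:d[k] for k in d if k!='image'})
e=grab('scene','s1.png')
print(ctrl.observe())
E
```

```text
{'fx': 522.1604482468188, 'fy': 522.1604482468188, 'cx': 276.9927918673844, 'cy': 213.19098652449262, 'extrinsics': array([[ 0.02093314,  0.98840848, -0.15036784,  0.40648228],
       [-0.99967439,  0.01849778, -0.01757662,  0.06368133],
       [-0.01459141,  0.15068682,  0.98847386,  1.23686182],
       [ 0.        ,  0.        ,  0.        ,  1.        ]])}
{'clock': 0.1, 'q': array([-1.42908400e+00,  3.59450697e-01,  1.51129270e+00,  3.92975973e-05,
        1.27251949e+00, -1.15110886e-01]), 'qd': array([-0.00053651, -0.00056081, -0.0029971 ,  0.00046061,  0.00043719,
       -0.00207147]), 'joint_torque': array([ 1.02951119e-03, -5.16354811e+01, -2.71406239e+01,  6.76742219e-02,
        2.76586879e-02, -4.03858212e-05]), 'eef_pos': array([ 0.15231868, -0.57971063,  0.2218951 ]), 'ee_rot': array([-8.35295767e-04,  9.91766948e-01,  1.28053204e-01,  7.66733216e-06]), 'wrist_force': array([-0.49898389,  0.06519331, -0.55807472]), 'torque': array([ 0.06903508, -0.00337104,  0.03718994]), 'opening': 0.9973007773132114}
```

View pics/t1.png

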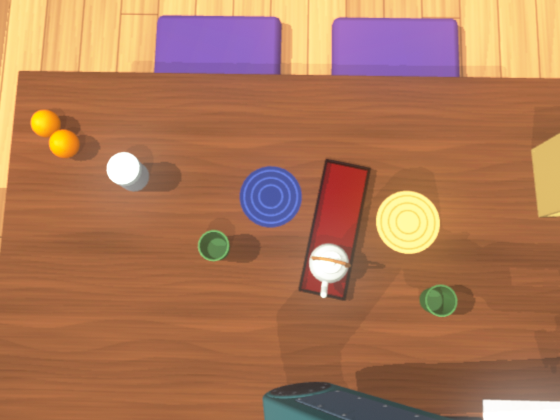

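View pics/s1.png

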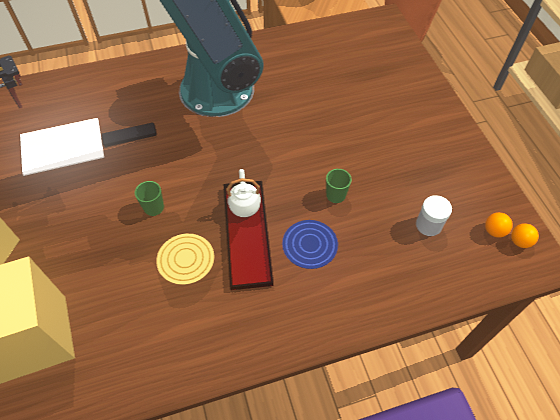

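The top picture shows the yellow mat at (408,222), to the right of the tray. The tray's rim corners are at about (326,160), (370,168), (346,299) and (300,290). The teapot is at about (329,263), the cups at (214,246) and (441,300), and the indigo mat at (271,197).

```bash
cat >> h.py <<'E'
def cent(img,lo,hi,box):
    h=cv2.cvtColor(img,cv2.COLOR_RGB2HSV); m=cv2.inRange(h,lo,hi); k=np.zeros_like(m); x0,y0,x1,y1=box; k[y0:y1,x0:x1]=1; m=m*k
    c=max(cv2.findContours(m,cv2.RETR_EXTERNAL,cv2.CHAIN_APPROX_NONE)[0],key=cv2.contourArea); return c
def tray(d,box=(280,130,480,320)):
    c=cent(d['image'],(0,180,70),(6,255,255),box); return cv2.minAreaRect(cv2.convexHull(c))
E
python3 - <<'E'
from h import *
d=vision.grab_frame('top'); np.set_printoptions(precision=4,suppress=True)
for n,p in dict(fl=(326,160),fr=(370,168),nr=(346,299),nl=(300,290)).items(): print(n,w(d,*p,.024))
c=cent(d['image'],(18,60,120),(35,255,255),(360,170,460,270)); r=cv2.minEnclosingCircle(c); print('mat',r,w(d,*r[0],.002), w(d,r[0][0]+r[1],r[0][1],.002))
print('cupR rim',w(d,441,300,.08),'cupL',w(d,214,246,.08),'knob/handle',w(d,329,263,.1))
r=tray(d);b=cv2.boxPoints(r);print(r,[w(d,*p,.016) for p in b])
im=d['image'][140:320,280:480,::-1]; cv2.imwrite('pics/c1.png',cv2.resize(im,None,fx=4,fy=3.333*1.2/1.2*1.0,interpolation=3)[:600])
E
```

```text
fl [ 0.7214 -0.0289  0.024 ]
fr [ 0.7037 -0.1334  0.024 ]
nr [ 0.3954 -0.0768  0.024 ]
nl [0.4136 0.0287 0.024 ]
mat ((407.7604064941406, 221.41250610351562), 32.25602340698242) [ 0.5804 -0.2257  0.002 ] [ 0.5818 -0.3021  0.002 ]
cupR rim [ 0.3981 -0.2766  0.08  ] cupL [0.506  0.2228 0.08  ] knob/handle [ 0.4723 -0.0311  0.1   ]
((342.09613037109375, 193.01922607421875), (40.20380783081055, 55.696983337402344), 11.309932708740234) [array([ 0.5863, -0.009 ,  0.016 ]), array([ 0.7192, -0.0339,  0.016 ]), array([ 0.7015, -0.1281,  0.016 ]), array([ 0.5693, -0.1018,  0.016 ])]
```

View pics/c1.png

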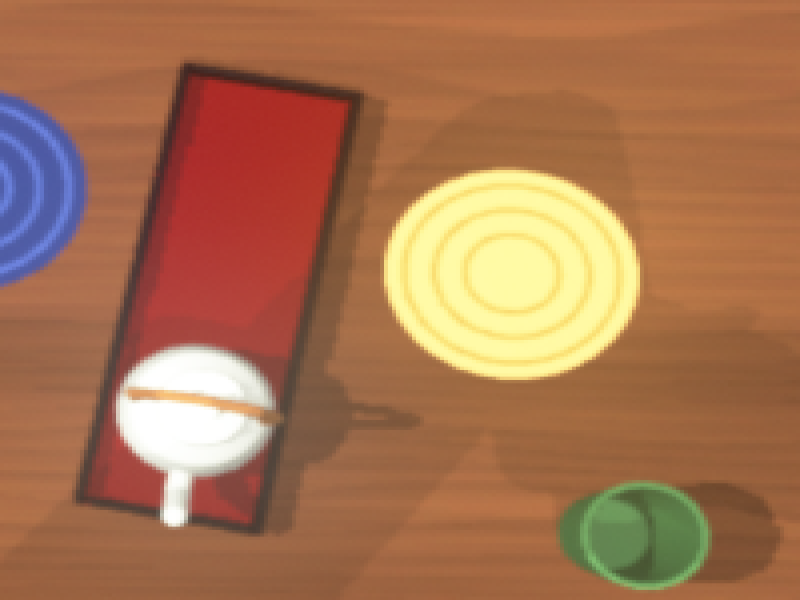

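```bash
cat >> h.py <<'E'
from scipy.spatial.transform import Rotation as Ro
def rows(wps,nom=None):
    """wps (x,y,z,yaw of tool x, rad) -> rows in tool axes at call start"""
    s=ctrl.observe(); q=s['ee_rot']; R=Ro.from_quat([q[1],q[2],q[3],q[0]]); p=s['eef_pos']
    print('now',p.round(4),'yaw',np.degrees(np.arctan2(*R.as_matrix()[[1,0],0])).round(2),'F',s['wrist_force'].round(2),'t',s['clock'])
    L=[];A=[]
    for x,y,z,a in wps:
        T=Ro.from_matrix([[np.cos(a),np.sin(a),0],[np.sin(a),-np.cos(a),0],[0,0,-1]])
        L.append((R.inv().apply(np.array([x,y,z])-p)).round(3).tolist()); A.append(((R.inv()*T).as_rotvec()).round(3).tolist())
    print('linear',L);print('rotation',A)
P=np.array([.475,-.037])
def arc(t,r=.205,o=.0685,z=.014):
    t=np.radians(t); return (P[0]+r*np.cos(t)-o*np.sin(t),P[1]+r*np.sin(t)+o*np.cos(t),z,t)
E
python3 - <<'E'
from h import *
a0=np.radians(-10.5)
rows([(.36,-.335,.25,a0),arc(-10.5,o=.092,z=.25)])
E
```

```text
now [ 0.1523 -0.5798  0.222 ] yaw 14.71 F [ 0.28  0.42 -0.95] t 0.15
linear [[0.263, -0.184, -0.028], [0.675, -0.439, -0.027]]
rotation [[-0.001, 0.0, 0.44], [-0.001, 0.0, 0.44]]
```

Emit:
{"fn": "apply_moves", "kwargs": {
  "rotation": [
    [0,0,0.1],
    [0,0,0.2],
    [0,0,0.3],
    [0,0,0.44],
    [0,0,0.44],
    [0,0,0.44],
    [0,0,0.44],
    [0,0,0.44],
    [0,0,0.44],
    [0,0,0.44],
    [0,0,0.44],
    [0,0,0.44]
  ],
  "linear": [
    [0.03,-0.02,-0.01],
    [0.065,-0.04,-0.02],
    [0.1,-0.065,-0.03],
    [0.135,-0.09,-0.03],
    [0.17,-0.11,-0.03],
    [0.205,-0.135,-0.03],
    [0.24,-0.155,-0.03],
    [0.275,-0.18,-0.03],
    [0.31,-0.2,-0.03],
    [0.345,-0.225,-0.03],
    [0.38,-0.245,-0.03],
    [0.41,-0.265,-0.03]
  ],
  "grip": [0,0,0,0,0,0,0,0,0,0,0,0]
}}

```text
clock: 1.15
eef_pos: [0.4828, -0.218, 0.2526]
ee_rot: [-0.0, 0.996, -0.091, 0.0]
wrist_force: [0.9, -1.2, 0.3]
opening: 0.129
```

```bash
python3 - <<'E'
from h import *
rows([arc(-10.5,o=.092,z=.25)])
E
```

```text
now [ 0.4828 -0.218   0.2526] yaw -10.49 F [ 0.85 -1.15  0.3 ] t 1.15
linear [[0.164, -0.268, 0.003]]
rotation [[-0.0, -0.0, 0.0]]
```

Emit:
{"fn": "apply_moves", "kwargs": {
  "rotation": [
    [0,0,0],
    [0,0,0],
    [0,0,0],
    [0,0,0],
    [0,0,0],
    [0,0,0],
    [0,0,0],
    [0,0,0],
    [0,0,0],
    [0,0,0],
    [0,0,0],
    [0,0,0]
  ],
  "linear": [
    [0.02,-0.03,0],
    [0.035,-0.06,0],
    [0.055,-0.09,0],
    [0.075,-0.12,0],
    [0.09,-0.15,0],
    [0.11,-0.18,0],
    [0.13,-0.21,0],
    [0.145,-0.24,0],
    [0.16,-0.26,0],
    [0.162,-0.265,0],
    [0.162,-0.265,0],
    [0.162,-0.265,0]
  ],
  "grip": [0,0,0,0,0,0,0,0,0,0,0,0]
}}

```text
clock: 2.15
eef_pos: [0.6884, 0.0108, 0.2521]
ee_rot: [0.0, 0.996, -0.091, -0.001]
wrist_force: [-0.2, -0.3, 0.2]
opening: 0.003
```

```bash
python3 - <<'E'
from h import *
rows([arc(-10.5,o=.092,z=.014)])
E
```

```text
now [0.6884 0.0108 0.2521] yaw -10.47 F [-0.16 -0.34  0.24] t 2.15
linear [[0.004, -0.006, 0.238]]
rotation [[0.001, 0.002, 0.0]]
```

Next I'll descend beside the wall, stopping above the rim first, then look.

Emit:
{"fn": "apply_moves", "kwargs": {
  "rotation": [
    [0,0,0],
    [0,0,0],
    [0,0,0],
    [0,0,0],
    [0,0,0],
    [0,0,0],
    [0,0,0],
    [0,0,0],
    [0,0,0]
  ],
  "linear": [
    [0.003,-0.008,0.03],
    [0.004,-0.008,0.06],
    [0.004,-0.008,0.09],
    [0.004,-0.008,0.12],
    [0.004,-0.008,0.15],
    [0.004,-0.008,0.18],
    [0.004,-0.008,0.2],
    [0.004,-0.008,0.21],
    [0.004,-0.008,0.21]
  ],
  "grip": [0,0,0,0,0,0,0,0,0]
}}

```text
clock: 2.9
eef_pos: [0.6918, 0.0171, 0.0404]
ee_rot: [0.0, 0.996, -0.092, -0.003]
wrist_force: [-0.5, -0.6, -0.5]
opening: 0.009
```

```bash
python3 - <<'E'
from h import *
rows([arc(-10.5,o=.094,z=.014)])
d=grab('scene','s2.png'); im=d['image'][140:320,130:370,::-1]; cv2.imwrite('pics/c2.png',cv2.resize(im,None,fx=3.3,fy=3.3,interpolation=3))
E
```

```text
now [0.6918 0.0171 0.0404] yaw -10.58 F [-0.48 -0.56 -0.54] t 2.9
linear [[0.002, -0.001, 0.026]]
rotation [[0.001, 0.005, -0.001]]
```

View pics/c2.png

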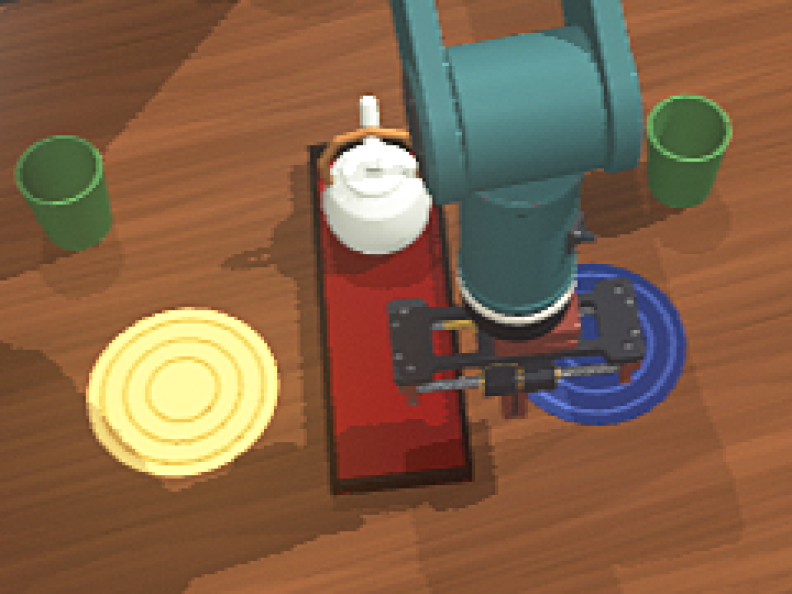

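The finger stack at crop (514,400) stands clear of the tray's right-hand wall (image side, +y), and the teapot is free. I'll lower and start the arc.

Emit:
{"fn": "apply_moves", "kwargs": {
  "rotation": [
    [0,0,0],
    [0,0,0],
    [0,0,0],
    [0,0,0]
  ],
  "linear": [
    [0.002,-0.001,0.01],
    [0.002,-0.001,0.02],
    [0.002,-0.001,0.026],
    [0.002,-0.001,0.026]
  ],
  "grip": [0,0,0,0]
}}

```text
clock: 3.28
eef_pos: [0.6959, 0.019, 0.0156]
ee_rot: [-0.0, 0.996, -0.091, -0.001]
wrist_force: [1.1, -0.9, 0.6]
opening: 0.007
```

```bash
python3 - <<'E'
from h import *
rows([arc(-10.5,o=o,z=.014) for o in (.089,.084,.079,.075,.071,.0685)]+[arc(t) for t in (-11.5,-13,-14.5,-16,-17.5,-19)])
E
```

```text
now [0.6959 0.019  0.0156] yaw -10.49 F [ 1.07 -0.91  0.58] t 3.2833
linear [[-0.002, 0.006, 0.002], [-0.002, 0.011, 0.002], [-0.002, 0.016, 0.002], [-0.002, 0.02, 0.002], [-0.002, 0.024, 0.002], [-0.002, 0.027, 0.002], [-0.001, 0.03, 0.002], [0.001, 0.036, 0.002], [0.002, 0.041, 0.002], [0.004, 0.047, 0.002], [0.005, 0.052, 0.002], [0.006, 0.058, 0.002]]
rotation [[0.0, 0.002, 0.0], [0.0, 0.002, 0.0], [0.0, 0.002, 0.0], [0.0, 0.002, 0.0], [0.0, 0.002, 0.0], [0.0, 0.002, 0.0], [0.0, 0.002, 0.018], [0.0, 0.002, 0.044], [0.0, 0.002, 0.07], [0.0, 0.002, 0.096], [0.0, 0.002, 0.122], [0.0, 0.002, 0.148]]
```

Emit:
{"fn": "apply_moves", "kwargs": {
  "rotation": [
    [0,0,0],
    [0,0,0],
    [0,0,0],
    [0,0,0],
    [0,0,0],
    [0,0,0],
    [0,0,0.018],
    [0,0,0.044],
    [0,0,0.07],
    [0,0,0.096],
    [0,0,0.122],
    [0,0,0.148]
  ],
  "linear": [
    [-0.002,0.006,0],
    [-0.002,0.011,0],
    [-0.002,0.016,0],
    [-0.002,0.02,0],
    [-0.002,0.024,0],
    [-0.002,0.027,0],
    [-0.001,0.03,0],
    [0.001,0.036,0],
    [0.002,0.041,0],
    [0.004,0.047,0],
    [0.005,0.052,0],
    [0.006,0.058,0]
  ],
  "grip": [0,0,0,0,0,0,0,0,0,0,0,0]
}}

```text
clock: 4.28
eef_pos: [0.6927, -0.0394, 0.0168]
ee_rot: [-0.0, 0.986, -0.166, 0.0]
wrist_force: [1.3, 4.4, 1.9]
opening: 0.006
```

```bash
python3 - <<'E'
from h import *
rows([arc(t) for t in np.arange(-20.5,-38,-1.5)])
d=grab('top','t3.png'); im=d['image'][140:320,240:480,::-1]; cv2.imwrite('pics/c3.png',cv2.resize(im,None,fx=3.3,fy=3.3,interpolation=3))
E
```

```text
now [ 0.6927 -0.0394  0.0168] yaw -19.12 F [1.28 4.41 1.88] t 4.2833
linear [[0.0, 0.006, 0.003], [0.002, 0.011, 0.003], [0.003, 0.016, 0.003], [0.005, 0.022, 0.003], [0.006, 0.027, 0.003], [0.007, 0.033, 0.003], [0.008, 0.039, 0.003], [0.008, 0.044, 0.003], [0.009, 0.05, 0.003], [0.009, 0.055, 0.003], [0.01, 0.061, 0.003], [0.01, 0.067, 0.003]]
rotation [[-0.001, -0.001, 0.024], [-0.001, -0.001, 0.05], [-0.001, -0.001, 0.076], [-0.001, -0.001, 0.103], [-0.001, -0.001, 0.129], [-0.001, -0.001, 0.155], [-0.001, -0.001, 0.181], [-0.001, -0.001, 0.207], [-0.001, -0.001, 0.233], [-0.001, -0.001, 0.26], [-0.001, -0.001, 0.286], [-0.001, -0.001, 0.312]]
```

View pics/c3.png

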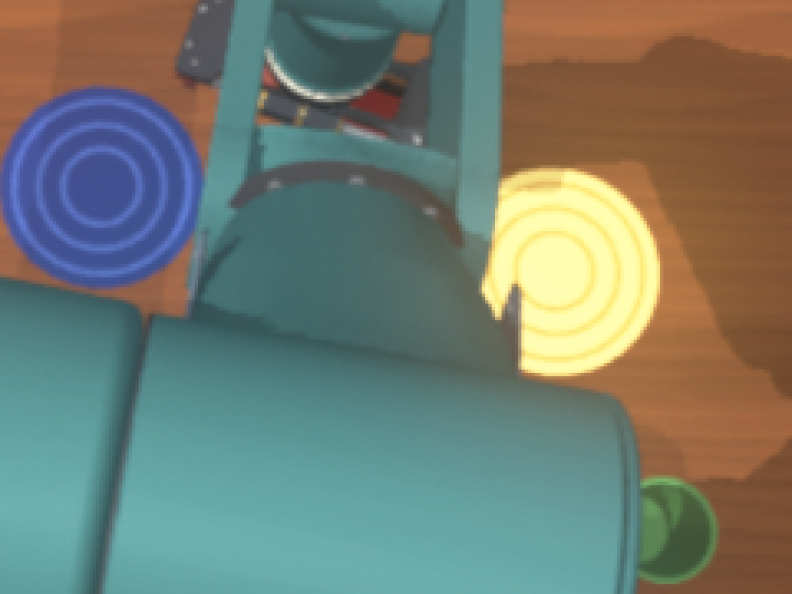

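The arm hides the tray from the top camera, so I'll use the scene camera from here. Contact shows about 4 N in +y, which matches the expected push. Continuing.

Emit:
{"fn": "apply_moves", "kwargs": {
  "rotation": [
    [0,0,0.024],
    [0,0,0.05],
    [0,0,0.076],
    [0,0,0.103],
    [0,0,0.129],
    [0,0,0.155],
    [0,0,0.181],
    [0,0,0.207],
    [0,0,0.233],
    [0,0,0.26],
    [0,0,0.286],
    [0,0,0.312]
  ],
  "linear": [
    [0,0.006,0.001],
    [0.002,0.011,0.002],
    [0.003,0.016,0.002],
    [0.005,0.022,0.002],
    [0.006,0.027,0.002],
    [0.007,0.033,0.002],
    [0.008,0.039,0.002],
    [0.008,0.044,0.002],
    [0.009,0.05,0.002],
    [0.009,0.055,0.002],
    [0.01,0.061,0.002],
    [0.01,0.067,0.002]
  ],
  "grip": [0,0,0,0,0,0,0,0,0,0,0,0]
}}

```text
clock: 5.33
eef_pos: [0.6811, -0.106, 0.0154]
ee_rot: [-0.0, 0.948, -0.317, 0.001]
wrist_force: [3.2, 4.8, 3.6]
opening: -0.001
```

```bash
python3 - <<'E'
from h import *
rows([arc(t) for t in np.arange(-38.5,-50,-1.5)])
d=grab('scene','s4.png'); im=d['image'][140:320,130:370,::-1]; cv2.imwrite('pics/c4.png',cv2.resize(im,None,fx=3.3,fy=3.3,interpolation=3))
E
```

```text
now [ 0.6811 -0.106   0.0154] yaw -36.95 F [3.17 4.79 3.62] t 5.3333
linear [[0.001, 0.006, 0.001], [0.002, 0.011, 0.001], [0.004, 0.017, 0.001], [0.005, 0.022, 0.001], [0.006, 0.028, 0.001], [0.007, 0.033, 0.001], [0.008, 0.039, 0.001], [0.009, 0.045, 0.001]]
rotation [[-0.002, -0.002, 0.027], [-0.002, -0.002, 0.053], [-0.002, -0.002, 0.079], [-0.002, -0.002, 0.106], [-0.002, -0.002, 0.132], [-0.002, -0.002, 0.158], [-0.002, -0.002, 0.184], [-0.002, -0.002, 0.21]]
```

View pics/c4.png

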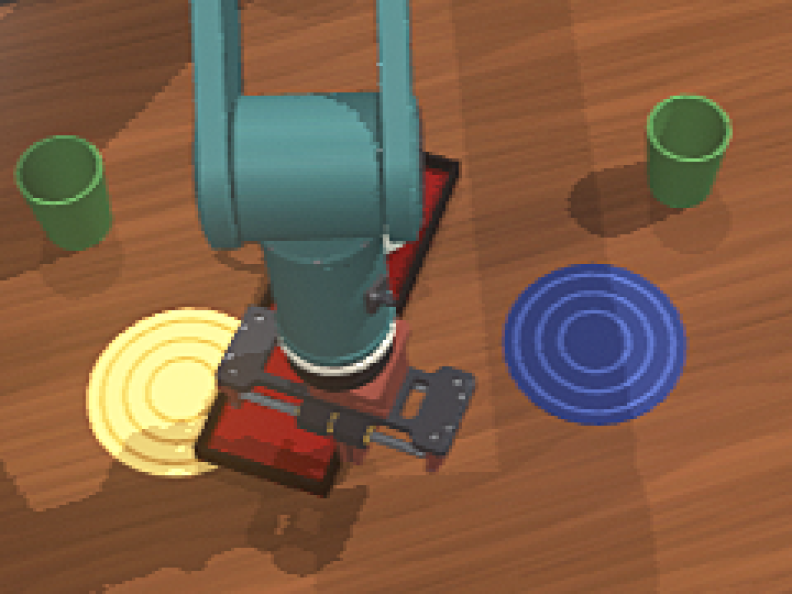

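The tray is turning with the finger: end corners at crop (197,450) and (329,495), and the near right corner at (460,160).

Emit:
{"fn": "apply_moves", "kwargs": {
  "rotation": [
    [0,0,0.027],
    [0,0,0.053],
    [0,0,0.079],
    [0,0,0.106],
    [0,0,0.132],
    [0,0,0.158],
    [0,0,0.184],
    [0,0,0.21],
    [0,0,0.21]
  ],
  "linear": [
    [0.001,0.006,0],
    [0.002,0.011,0],
    [0.004,0.017,0],
    [0.005,0.022,0],
    [0.006,0.028,0],
    [0.007,0.033,0],
    [0.008,0.039,0],
    [0.009,0.045,0],
    [0.009,0.045,0]
  ],
  "grip": [0,0,0,0,0,0,0,0,0]
}}

```text
clock: 6.13
eef_pos: [0.6607, -0.1484, 0.0153]
ee_rot: [0.0, 0.91, -0.414, 0.001]
wrist_force: [2.2, -0.2, 1.7]
opening: 0.002
```

```bash
python3 - <<'E'
from h import *
rows([arc(t) for t in np.arange(-50.5,-63,-1.5)])
d=grab('scene','s5.png'); im=d['image'][140:320,130:370,::-1]; cv2.imwrite('pics/c5.png',cv2.resize(im,None,fx=3.3,fy=3.3,interpolation=3))
E
```

```text
now [ 0.6607 -0.1484  0.0153] yaw -48.97 F [ 2.18 -0.25  1.7 ] t 6.1333
linear [[0.001, 0.004, 0.001], [0.002, 0.009, 0.001], [0.004, 0.015, 0.001], [0.005, 0.02, 0.001], [0.006, 0.026, 0.001], [0.007, 0.031, 0.001], [0.008, 0.037, 0.001], [0.009, 0.043, 0.001], [0.009, 0.048, 0.001]]
rotation [[-0.001, -0.002, 0.027], [-0.001, -0.002, 0.053], [-0.001, -0.002, 0.079], [-0.001, -0.002, 0.105], [-0.001, -0.002, 0.131], [-0.001, -0.002, 0.158], [-0.001, -0.002, 0.184], [-0.001, -0.002, 0.21], [-0.001, -0.002, 0.236]]
```

View pics/c5.png

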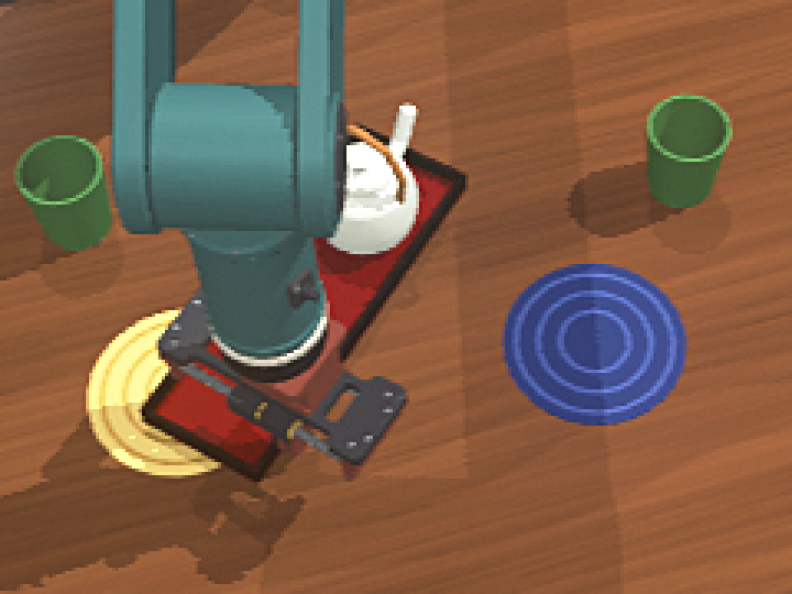

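End corners are now at crop (143,413) and (261,480), with the near corner at (467,180). The teapot looks unmoved on the tray. I'll work out the tray pose and the remaining angle.

```bash
cat >> h.py <<'E'
def pose(d,c1,c2,n,M=np.array([.5804,-.2257])):
    g=lambda c:w(d,130+c[0]/3.3,140+c[1]/3.3,.024)[:2]
    a,b,e=g(c1),g(c2),g(n); print(a,b,e,'width',np.linalg.norm(a-b),'len',np.linalg.norm(b-e))
    u=(b-e)/np.linalg.norm(b-e); v=np.array([-u[1],u[0]]); cen=(a+e)/2; m=M-cen
    print('yaw',np.degrees(np.arctan2(u[1],u[0])),'centre',cen,'teapot',cen-.085*u,'mat in tray',m@u,m@v)
E
python3 - <<'E'
from h import *
d=vision.grab_frame('scene'); pose(d,(143,413),(261,480),(467,180))
print('mat by scene', w(d,130+183/3.3,140+391/3.3,.002))
E
```

```text
[ 0.61052135 -0.25410497] [ 0.69256669 -0.17991936] [0.47508623 0.04838067] width 0.11061167832008148 len 0.3153072389467687
yaw -46.390357957791736 centre [ 0.54280379 -0.10286215] teapot [ 0.48417577 -0.04131741] mat in tray 0.11487311868514494 -0.057504597500558995
mat by scene [ 0.58876719 -0.22165568  0.002     ]
```

Emit:
{"fn": "apply_moves", "kwargs": {
  "rotation": [
    [0,0,0.027],
    [0,0,0.053],
    [0,0,0.079],
    [0,0,0.105],
    [0,0,0.131],
    [0,0,0.158],
    [0,0,0.184],
    [0,0,0.2],
    [0,0,0.2],
    [0,0,0.2]
  ],
  "linear": [
    [0.001,0.004,0],
    [0.002,0.009,0],
    [0.004,0.015,0],
    [0.005,0.02,0],
    [0.006,0.026,0],
    [0.007,0.031,0],
    [0.008,0.037,0],
    [0.009,0.042,0],
    [0.009,0.042,0],
    [0.009,0.042,0]
  ],
  "grip": [0,0,0,0,0,0,0,0,0,0]
}}

```text
clock: 7.07
eef_pos: [0.6333, -0.1821, 0.0145]
ee_rot: [0.0, 0.864, -0.503, -0.001]
wrist_force: [1.5, -0.0, 0.8]
opening: 0.007
```

```bash
python3 - <<'E'
from h import *
rows([arc(t) for t in (-60,-61,-62,-63)])
d=grab('scene','s6.png'); im=d['image'][140:320,130:370,::-1]; cv2.imwrite('pics/c6.png',cv2.resize(im,None,fx=3.3,fy=3.3,interpolation=3))
E
```

```text
now [ 0.6333 -0.1821  0.0145] yaw -60.37 F [ 1.54 -0.04  0.82] t 7.0667
linear [[0.0, -0.004, 0.0], [0.001, -0.0, 0.0], [0.002, 0.003, 0.0], [0.004, 0.007, 0.0]]
rotation [[0.001, 0.0, -0.006], [0.001, 0.0, 0.011], [0.001, 0.0, 0.029], [0.001, 0.0, 0.046]]
```

View pics/c6.png

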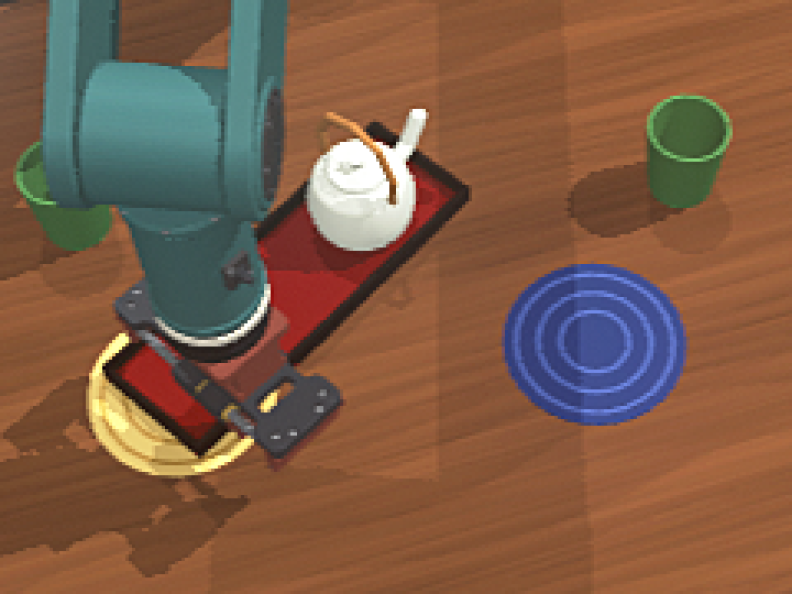

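End corners are at crop (104,370) and (200,457), near corner (470,190).

```bash
python3 - <<'E'
from h import *
d=vision.grab_frame('scene'); M=w(d,130+183.5/3.3,140+390.5/3.3,.002)[:2]
pose(d,(104,370),(200,457),(470,190),M); pose(d,(104,370),(200,457),(470,190))
E
```

```text
[ 0.56441905 -0.27604161] [ 0.66018271 -0.2199021 ] [0.48558196 0.04785615] width 0.11100596654183699 len 0.31965590846548053
yaw -56.89228948865453 centre [ 0.5250005  -0.11409273] teapot [ 0.47857226 -0.04289289] mat in tray 0.12436178264437092 -0.005351246948116499
[ 0.56441905 -0.27604161] [ 0.66018271 -0.2199021 ] [0.48558196 0.04785615] width 0.11100596654183699 len 0.31965590846548053
yaw -56.89228948865453 centre [ 0.5250005  -0.11409273] teapot [ 0.47857226 -0.04289289] mat in tray 0.12374731241742855 -0.01455640704334557
```

About 5–15 mm remains, depending on which camera I trust. I'll push another 9 mm, back off along the tool's -y, and rise.

Emit:
{"fn": "apply_moves", "kwargs": {
  "rotation": [
    [0,0,0.02],
    [0,0,0.04],
    [0,0,0.04],
    [0,0,0.04],
    [0,0,0.04],
    [0,0,0.04],
    [0,0,0.04],
    [0,0,0.04],
    [0,0,0.04]
  ],
  "linear": [
    [0.001,0.003,0],
    [0.002,0.006,0],
    [0.002,0.009,0],
    [0.002,0.009,0],
    [0.002,0.004,0],
    [0.001,-0.006,0],
    [0,-0.018,0],
    [0,-0.03,0],
    [0,-0.03,0]
  ],
  "grip": [0,0,0,0,0,0,0,0,0]
}}

```text
clock: 7.92
eef_pos: [0.6634, -0.1652, 0.0149]
ee_rot: [-0.001, 0.855, -0.519, 0.001]
wrist_force: [0.0, -0.1, -0.3]
opening: 0.008
```

Emit:
{"fn": "apply_moves", "kwargs": {
  "rotation": [
    [0,0,0],
    [0,0,0],
    [0,0,0],
    [0,0,0],
    [0,0,0],
    [0,0,0],
    [0,0,0],
    [0,0,0],
    [0,0,0],
    [0,0,0]
  ],
  "linear": [
    [0,0,-0.03],
    [0,0,-0.06],
    [0,0,-0.09],
    [0,0,-0.12],
    [0,0,-0.15],
    [0,0,-0.18],
    [0,0,-0.21],
    [0,0,-0.24],
    [0,0,-0.24],
    [0,0,-0.24]
  ],
  "grip": [0,0,0,0,0,0,0,0,0,0]
}}

```text
clock: 8.75
eef_pos: [0.6618, -0.1669, 0.2572]
ee_rot: [-0.0, 0.854, -0.52, 0.002]
wrist_force: [-0.7, 0.6, -0.0]
opening: 0.005
```

```bash
python3 - <<'E'
from h import *
rows([(.5,.3,.25,np.radians(-20))])
d=grab('scene','s7.png'); im=d['image'][140:320,130:370,::-1]; cv2.imwrite('pics/c7.png',cv2.resize(im,None,fx=3.3,fy=3.3,interpolation=3))
E
```

```text
now [ 0.6618 -0.1669  0.2572] yaw -62.6 F [-0.75  0.62 -0.04] t 8.75
linear [[-0.489, -0.071, 0.006]]
rotation [[-0.002, -0.004, -0.744]]
```

View pics/c7.png

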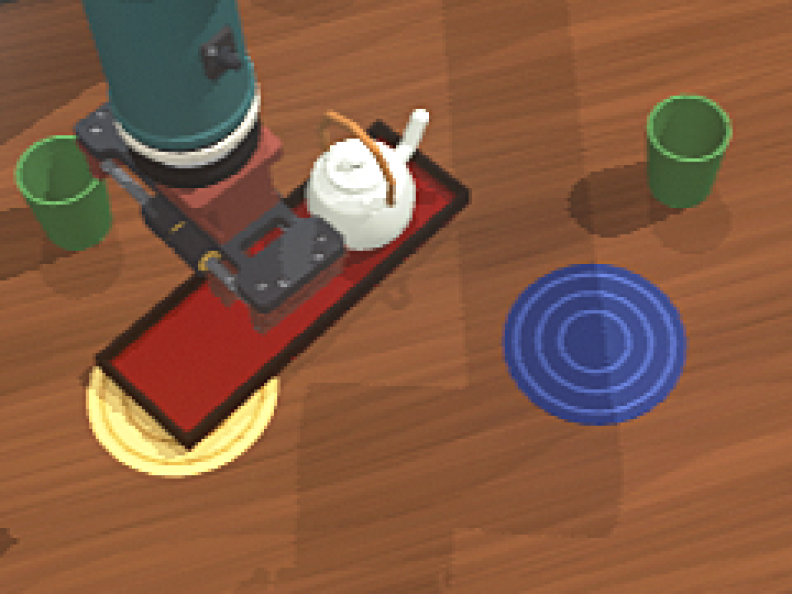

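The tray end lies across the mat, with corners at crop (97,358) and (190,447). I'll swing the arm aside to the left for a clear top view.

Emit:
{"fn": "apply_moves", "kwargs": {
  "rotation": [
    [0,0,0],
    [0,0,0],
    [0,0,0],
    [0,0,0],
    [0,0,0],
    [0,0,0],
    [0,0,0],
    [0,0,0],
    [0,0,0],
    [0,0,0],
    [0,0,0],
    [0,0,0]
  ],
  "linear": [
    [-0.035,-0.014,0],
    [-0.07,-0.028,0],
    [-0.105,-0.042,0],
    [-0.14,-0.056,0],
    [-0.175,-0.07,0],
    [-0.21,-0.084,0],
    [-0.245,-0.098,0],
    [-0.28,-0.112,0],
    [-0.315,-0.126,0],
    [-0.35,-0.14,0],
    [-0.385,-0.154,0],
    [-0.39,-0.156,0]
  ],
  "grip": [0,0,0,0,0,0,0,0,0,0,0,0]
}}

```text
clock: 9.8
eef_pos: [0.6171, 0.2572, 0.2523]
ee_rot: [0.0, 0.855, -0.518, -0.002]
wrist_force: [0.3, 0.2, -0.4]
opening: 0.003
```

```bash
python3 - <<'E'
from h import *
print(ctrl.observe()['eef_pos'])
d=grab('top','t8.png'); im=d['image'][140:320,240:480,::-1]; cv2.imwrite('pics/c8.png',cv2.resize(im,None,fx=3.3,fy=3.3,interpolation=3))
E
```

```text
[0.61708124 0.25716875 0.25225121]
```

View pics/c8.png

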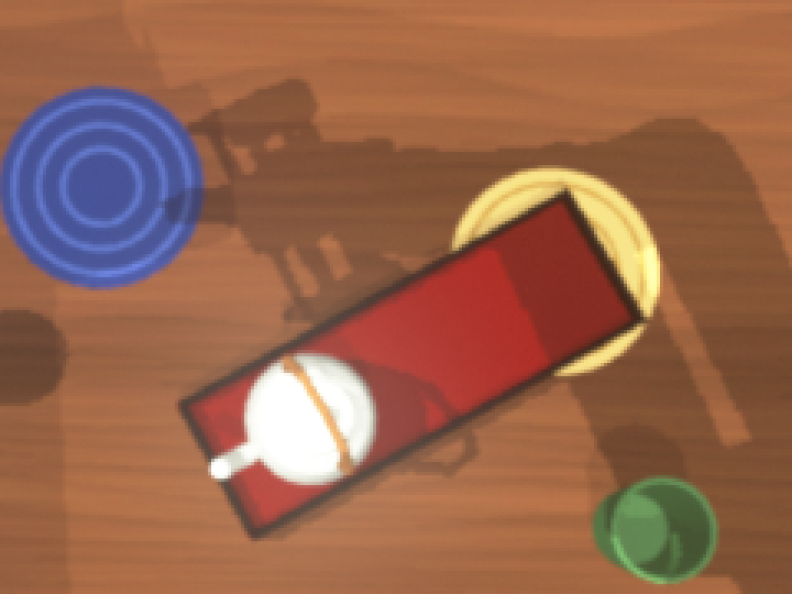

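Corners are at crop (568,190) far left, (643,321) far right, (255,538) near right and (180,405) near left. I'll compute the final numbers.

```bash
python3 - <<'E'
from h import *
d=vision.grab_frame('top'); g=lambda a,b,z=.024:w(d,240+a/3.3,140+b/3.3,z)[:2]
fl,fr,nr,nl=g(568,190),g(643,321),g(255,538),g(180,405)
c=(fl+fr+nr+nl)/4; u=(fl+fr-nl-nr);u/=np.linalg.norm(u);v=np.array([-u[1],u[0]]);m=np.array([.5804,-.2257])-c
print(c,np.degrees(np.arctan2(u[1],u[0])),'mat in tray',m@u,m@v,'pot',c-.085*u,'knob/handle',g(318,415,.1),'cupR',g(664,530,.08))
M=g(557,272,.002);print(M,(M-c)@u,(M-c)@v)
print(ctrl.observe()['wrist_force'])
E
```

```text
[ 0.5089965  -0.12085074] -60.012021866439504 mat in tray 0.1265018957285623 0.009439156381667833 pot [ 0.46651195 -0.04722966] knob/handle [ 0.4666936  -0.04708788] cupR [ 0.39680453 -0.27704995]
[ 0.57799581 -0.22811085] 0.12738834836775306 0.0061518276188205975
[ 0.30064054 -0.6408267  -0.79641127]
```

```bash
python3 -c "
from rig import ctrl; print(ctrl.close_job())"
```

```text
the job is handed in; nothing more can be done
None
```

I swung the tray about 50° clockwise as seen from above, so its empty end now lies across the bamboo mat, and handed the job in about 10 s into the 42 s limit. I did this by pushing its left wall near the empty end with the shut fingers. Then I backed off, rose and moved the arm clear to the left. The hand-in reports no verdict.

Last checks, from a clear top view:

| Check | Measured | Limit |
|---|---|---|
| Mat centre off the tray's centreline | 6–9 mm | 20 mm |
| Mat centre from the tray's middle, towards the empty end | about 127 mm | 30–175 mm |
| Teapot moved from its start | about 13 mm, upright on the tray | 40 mm |
| Right cup | 1–2 mm, within measuring error | 20 mm |

- **Not measured at the end:** the left cup looked unmoved in the last scene picture. The caddy was outside every later crop, and the arm never worked low near it. I judged the tray flat from the pictures only.
- **Disagreement:** the scene and top cameras differed by about 9 mm on the mat's position. Both put the final offset inside the 20 mm limit.

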